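# Mesh the juicer's small cone with its drive and hold it down

## Task

Take the smaller of the two squeezing cones out of the wooden holder, turn it so that its splined stem meshes with the cross-shaped drive socket of the electric juicer base, and slide it fully home against the spring of the run switch. The juicer runs only while the cone is held down, so keep holding the cone and pressing it home: the job ends while you are still gripping and pressing. Leave the larger cone in the holder and do not push the glass, the egg timer or the lemon about.

Things in the scene. Friction and masses are not known exactly. Their poses are not given: they have to be found in the camera images.
- small_cone_grip (a point): Small squeezing cone (white plastic, loose, 0.06 to 0.12 kg): point on its axis to grip it at. z up its axis; x, y square to the four flats of its neck, 36 x 36 mm, from 26 mm below to 12 mm above. Its ribbed cone (36 mm wide) ends 38 mm above. It stands upright in either well of the holder, turned up to 0.95 rad, this point 80 mm above the worktop.
- small_cone_seat (a point): Small cone: centre of the flat underside of its flange (45 mm wide), 30 mm below the grip point, same axes. At the start it rests on the holder; fully home it rests on the socket's top. Below it, four splines in a cross: two bars along x and y, 28 mm long, 6.5 mm thick, reaching 26 mm down, with wedge-shaped feet.
- small_cone_pin (a point): Small cone: lower end of the round pilot pin, 7 mm thick with a tapered nose, that sticks out below the splines; 68 mm below the grip point, 38 mm below the flange's underside. Same axes.
- socket (a point): Drive socket (grey, 51 mm wide, in a white round juicer base 116 mm wide, fixed, elsewhere each time): centre of its flat top, 80 mm above the worktop. x and y lie along the arms of its cross-shaped slot, 10 mm wide: splines mesh within 0.1 rad of any quarter turn. It is stiff (0.35 N m) and stays at its angle. Splines enter 12 mm before the pin meets the plunger.
- plunger (a joint): Run switch: sprung steel plunger in the socket, its top 24 mm below the socket's top, pushed down by the pilot pin. Metres pressed: 0 up, 0.013 to 0.014 with the cone fully home. It pushes up with 4 N at first and 9 N at home, so the cone rises again if let go.
- holder: Wooden holder, fixed but standing elsewhere each time, 85 x 185 x 50 mm, origin at the centre of its underside. Two wells of 34 mm, on its y axis 55 mm either side of the centre.
- large_cone_grip (a point): The larger cone in the other well: same stem, neck 42 x 42 mm, ribbed cone 58 mm wide, its tip 56 mm above this point, which is 80 mm above the worktop. Must stay in the holder.
- glass_mid (a point): A small drinking glass standing on the worktop between holder and juicer, nearer the robot: 58 mm wide, 74 mm high; point half-way up. Bystander.
- timer_mid (a point): A dome-shaped egg timer behind the glass, 60 mm wide, 58 mm high; point half-way up. Bystander.
- lemon_mid (a point): A lemon, 83 x 58 x 58 mm, lying to the right of the holder; its centre. Bystander.
There are look-alikes about, which are no part of the job. Leave any blue look-alike of the part that bears small_cone_grip alone.

How it is judged:
On the way, in this order (a step that is already met when the one before it is completed fails the run):
1. the small cone is lifted out of the holder (height (world z) of small_cone_seat above 0.095 m), for 0.1 s.
2. its splines are meshed in the drive socket (z of small_cone_seat in the frame of socket below 0.022 m and horizontal distance between small_cone_seat and socket below 0.004 m and angle between small_cone_seat's own z axis and vertical below 0.12 rad), for 0.05 s.
At the end, for the whole second after the job is handed in: At the end and for the second after it: the flange's underside within 3 mm of the socket's top and 4 mm of its axis, upright within 0.12 rad, at rest; the plunger held pressed by at least 10 mm; the fingers bearing on the cone with more than 4 N; the large cone still in the holder (z of small_cone_seat in the frame of socket below 0.003 m and horizontal distance between small_cone_seat and socket below 0.004 m and angle between small_cone_seat's own z axis and vertical below 0.12 rad and value of joint plunger above 0.01 m and contact force between the fingers and small_cone above 4 N and linear speed of small_cone below 0.01 m/s and height (world z) of large_cone_grip between 0.07 and 0.09 m); the arm keeps its last pose, push and grip.
It fails at once if the larger cone is pulled out or moved more than 20 mm (distance of large_cone_grip from where it was at the start of the episode above 0.02 m).
It fails at once if the glass, egg timer or lemon is moved more than 30 mm (distance of any of glass_mid, timer_mid, lemon_mid from where it was at the start of the episode above 0.03 m).
It also fails if it takes over 48 s, if anything falls off the work surface, if the arm or the gripper's body presses on something with over 40 N, if the wrist force passes 120 N, or if a joint passes its speed limit or range.

## Robot

A 7-joint arm with a two-finger parallel gripper is mounted at the origin on a cart in front of the work surface, level with it; the furniture and walls round the work are solid. World frame = base frame: x ahead of the robot, y to its left, z up, the work surface at z = 0. Lengths are in m, angles in rad, forces in N, time in s.
With the tool pointing down it reaches from about 0.425 to 0.875 m from the base axis. Payload 4.7 kg.
Tool frame: the origin (TCP) lies midway between the tips of the shut fingers; the grasp point (between the pads) lies 19 mm behind it (r.pinch_z is the z of the grasp point in the tool frame, in m); z points along the fingers, y is the line along which they close (so a half turn about z gives the same grasp; the last joint's range is limited). The gripper opens to 87 mm and grips with 3 to 60 N. Pads are 19 mm wide; open, the fingers measure 117 mm over their backs; the gripper's body (75 mm by 190 mm) begins 51 mm behind the grasp point.
Start: joints at [-1.111, 0.321, -0.07, 1.45, 0.023, 1.371, -0.057], TCP at [0.28, 0.586, 0.223] pointing down, gripper open.
Joint ranges: [-2.86, 2.86], [-0.3, 2.09], [-1.38, 1.24], [0.06, 2.45], [-1.56, 4.7], [0.09, 2.05], [-2.69, 2.69]. Speed limits (rad/s): [2.57, 2.57, 3.14, 3.14, 3.14, 3.14, 3.14].

## Interface

Orientations are given as a unit quaternion [w, x, y, z].
In Python, from rig import r gives the robot as it stands.
- The arm moves only by the shell command python3 -m inch 'ROWS' [OPENING]. ROWS is JSON, a list of rows, each a list of 6 numbers: the shift along the world's x, y, z in mm, then the turn, a rotation vector about the world's x, y, z in degrees. A call has 1 to 12 rows; each row shifts and turns the commanded pose from where the row before left it; what a row does not reach is not made up. A row lasts 1/8 s, in which the tool goes at most 62.5 mm and 10.7 degrees, less where a joint would pass 70% of its speed; a pose out of reach is approached as far as the arm can. A call with a gripper value outside its range is refused whole. OPENING is the gripper command: -1 is fully open, 1 is shut, values between are in proportion, set as the call begins (- or left out, the last holds). The fingers move at their own pace and stop on an object; the grip force is fixed at half the most. Time passes only in rows, so rows that do not move let the fingers close. It gives the time, the measured TCP pose, the force, the opening and the grip force at its end, in the units of the state.
- r.sense(): the state, without advancing time (a new reading comes with each control period).
- r.snapshot(name): name is "side" or "top" or "wrist"; returns the picture (420x560x3 uint8, red, green, blue); there is no depth.
- r.camera_model(name): a dict with "fx", "fy", "cx", "cy" (pixels), "R" (3x3) and "t" (3): a world point X has camera coordinates R X + t. Camera axes: x right, y down, z forward; pixel columns grow to the right and rows downward; lengths in m; the calibration is good to about 2 mm. A picture is of the moment at which its call begins: read the wrist's pose just before it. camera_model takes no time and is no camera call; for the wrist camera it gives the pose at the moment of the call.
- r.hand_in(): hands the job in; it is judged then, once.
Trained networks look in the newest picture that a camera, given by its name, has taken for a name from the list of things; names that differ only in an ending like _2 or _b are one class to them, and where a whole thing is asked for, a point or a joint stands for the part that bears it (a point fixed in the world has none). Each returns a list of dicts, best first, with "conf" (0 to 1); they miss things now and then, are a little off and sometimes report something else, mostly with a low value. They report only what shows in the picture. A call takes as long as a camera call. They do not tell look-alikes from the thing itself.
- r.spot_in(label, camera): "point" ([x, y, z] in m, in world coordinates, good to about 4 mm: the middle of the surface that is visible of it).
- r.landmark_of(label, camera): "point" ([x, y, z] in m, in world coordinates, good to about 4 mm: a listed point, or the origin of a listed thing).
The state is a dict: "t": time; "joint_pos": joint angles; "dq": joint speeds; "joint_efforts": joint torques, N m; "tcp_pos": TCP position; "ee_rot": TCP orientation; "force": force on the tool from outside, world axes, zero at the start; "ft_torque": the same for the moment, N m; "width": finger opening in m; "grip_force": force on a finger pad.
Only numpy, scipy, OpenCV 4.12 (cv2) and the standard library are available. Lean on these libraries where they do the work, as an engineer would, in place of code of your own. Each camera call takes 0.05 s, during which the arm holds its last target. There are 200 camera calls.

## Working session

There is one attempt and no reset: what is moved stays moved. The work goes in short steps, Python scripts to look and compute and a shell command to move; the robot and the scene stay as the last step left them, time stands still between calls to the robot, and variables do not carry over. Pictures are saved under pics/ and viewed, at most 10 in all, crops included, and the job is handed in when it is done.

```bash
mkdir -p pics; ls
python3 - <<'E'
from rig import r
import cv2
s=r.sense();print(s['t'],s['tcp_pos'],s['ee_rot'],r.pinch_z,s['width'])
for c in("top","side"):
    im=r.snapshot(c);cv2.imwrite(f"pics/{c}0.png",im[:,:,::-1])
    for l in("small_cone_grip","small_cone_seat","large_cone_grip","socket","holder","glass_mid","timer_mid","lemon_mid"):
        for d in r.landmark_of(l,c)[:3]: print(c,l,[round(float(v),4) for v in d['point']],round(d['conf'],2))
print(r.sense()['t'])
E
```

```text
pics
0.0 [0.28008712 0.58595431 0.22146056] [-1.50314904e-04  2.21056856e-01  9.75260457e-01 -9.40275326e-04] -0.0187 0.08679030282917193
top small_cone_grip [0.4138, -0.3791, 0.0639] 0.95
top small_cone_grip [0.4277, -0.1914, 0.0804] 0.68
top small_cone_seat [0.4203, -0.3898, 0.0343] 0.88
top small_cone_seat [0.4333, -0.1907, 0.0477] 0.67
top small_cone_seat [0.4075, -0.5019, 0.0323] 0.54
top large_cone_grip [0.4461, -0.3, 0.0768] 0.56
top socket [0.4654, 0.0416, 0.0798] 0.63
top holder [0.4358, -0.2483, -0.0007] 0.91
top glass_mid [0.3663, -0.0772, 0.0382] 0.73
top timer_mid [0.5372, -0.0815, 0.0293] 0.76
top lemon_mid [0.4068, -0.5012, 0.033] 0.71
side small_cone_grip [0.4284, -0.1901, 0.0821] 0.62
side small_cone_seat [0.3847, -0.375, 0.0238] 0.9
side small_cone_seat [0.4294, -0.1929, 0.0485] 0.77
side large_cone_grip [0.4464, -0.2962, 0.0797] 0.82
side socket [0.4643, 0.0486, 0.0826] 0.71
side holder [0.4376, -0.2439, -0.0032] 0.55
side glass_mid [0.3608, -0.0775, 0.0391] 0.85
side timer_mid [0.5365, -0.0792, 0.032] 0.64
side lemon_mid [0.408, -0.5027, 0.0292] 0.84
0.9
```

View pics/top0.png

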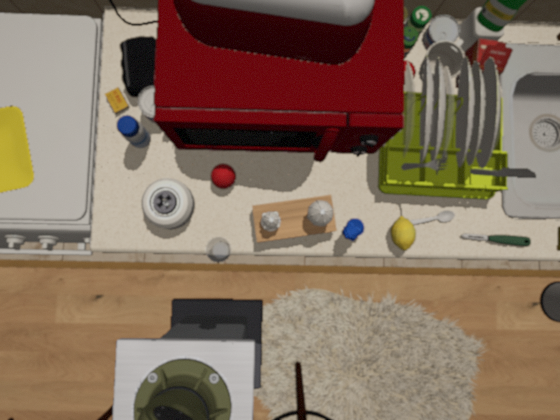

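View pics/side0.png

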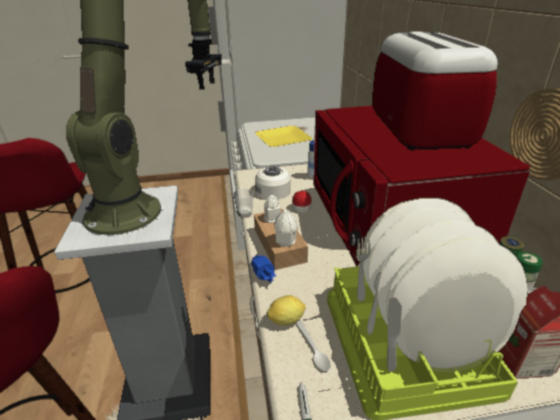

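The white small cone stands in the left well of the holder, around pixel (270,220) in the top view. The large cone is at (320,212) and the juicer at (167,204). The blue look-alike at (353,229) is the one the network reports at y≈-0.38. Next I'll look at the socket from above with the wrist camera, on the way to the cone.

```bash
python3 -m inch '[[15,-54,10,0,0,-6],[15,-54,10,0,0,-6],[15,-54,10,0,0,-6],[15,-54,10,0,0,-6],[15,-54,10,0,0,-6],[15,-54,10,0,0,-6],[15,-54,0,0,0,-6],[15,-54,0,0,0,-6],[15,-54,0,0,0,-6],[15,-54,0,0,0,-6],[0,0,0,0,0,0],[0,0,0,0,0,0]]' -1
cat > h.py <<'E'
from rig import r
import cv2,numpy as np
from scipy.spatial.transform import Rotation as Ro
def ray(c,px,z):
    R=np.array(c["R"]);t=np.array(c["t"]);d=R.T@np.array([(px[0]-c["cx"])/c["fx"],(px[1]-c["cy"])/c["fy"],1]);o=-R.T@t
    return o+d*(z-o[2])/d[2]
def proj(c,X):
    p=np.array(c["R"])@np.array(X)+np.array(c["t"]);return c["fx"]*p[0]/p[2]+c["cx"],c["fy"]*p[1]/p[2]+c["cy"]
def tool():
    s=r.sense();q=s['ee_rot'];M=Ro.from_quat([q[1],q[2],q[3],q[0]]).as_matrix()
    print('t',s['t'],'tcp',np.round(s['tcp_pos'],4),'yang',round(np.degrees(np.arctan2(M[1,1],M[0,1])),2),'z',np.round(M[:,2],3),'F',np.round(s['force'],1),'w',s['width'],'gf',s['grip_force'])
    return s
def rect(im,c,x,y,z,half=.04,n=500):
    """top-down rectified view of plane z: column=+x, row=-y"""
    P=np.float32([proj(c,(x+a*half,y+b*half,z)) for a,b in((-1,1),(1,1),(1,-1),(-1,-1))])
    H=cv2.getPerspectiveTransform(P,np.float32([[0,0],[n,0],[n,n],[0,n]]));return cv2.warpPerspective(im,H,(n,n))
E
python3 - <<'E'
from h import *
tool();c=r.camera_model("wrist");im=r.snapshot("wrist");np.save("w1.npy",im)
print(c["fx"],-np.array(c["R"]).T@c["t"])
for d in r.landmark_of("socket","wrist"):print(d)
a=cv2.resize(rect(im,c,.465,.045,.08,.05,400),(400,400))
cv2.imwrite("pics/w1.png",np.hstack([cv2.resize(im,(400,400)),a])[:,:,::-1])
E
```

```text
t: 2.4
tcp_pos: [0.4301, 0.047, 0.2827]
ee_rot: [-0.0, 0.679, 0.734, 0.0]
force: [-0.5, 0.9, 0.3]
width: 0.0872
grip_force: 0.0
t 2.4 tcp [0.4301 0.047  0.2827] yang 4.48 z [ 0.     0.001 -1.   ] F [-0.5  0.9  0.3] w 0.08715034527754789 gf 0.0
354.09539263498226 [0.42364773 0.12822496 0.44589375]
{'point': [0.4676, 0.0487, 0.0819], 'conf': 0.9}
```

View pics/w1.png

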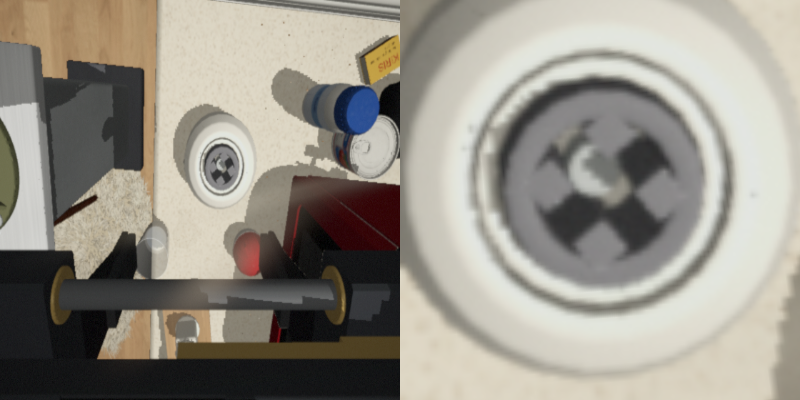

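Run:
```python
from h import *
c=r.camera_model("top")
for z in(0,.02,.25,.3):print(z,[np.round(ray(c,p,z),3) for p in((175,148),(330,155),(165,105),(330,115),(375,150))])
```

```text
0 [array([0.603, 0.042, 0.   ]), array([ 0.596, -0.334,  0.   ]), array([0.709, 0.071, 0.   ]), array([ 0.696, -0.333,  0.   ]), array([ 0.612, -0.444,  0.   ])]
0.02 [array([0.599, 0.038, 0.02 ]), array([ 0.592, -0.331,  0.02 ]), array([0.702, 0.066, 0.02 ]), array([ 0.69, -0.33,  0.02]), array([ 0.607, -0.44 ,  0.02 ])]
0.25 [array([ 0.55 , -0.005,  0.25 ]), array([ 0.544, -0.299,  0.25 ]), array([0.632, 0.017, 0.25 ]), array([ 0.622, -0.298,  0.25 ]), array([ 0.557, -0.385,  0.25 ])]
0.3 [array([ 0.539, -0.015,  0.3  ]), array([ 0.534, -0.292,  0.3  ]), array([0.617, 0.006, 0.3  ]), array([ 0.608, -0.291,  0.3  ]), array([ 0.545, -0.373,  0.3  ])]
```

```bash
python3 -m inch '[[20,-38,-50,0,0,0],[20,-39,-60,0,0,0],[0,0,0,0,0,0],[0,0,0,0,0,0]]'
python3 - <<'E'
from h import *
tool();c=r.camera_model("wrist");im=r.snapshot("wrist");np.save("w2.npy",im);np.save("w2c.npy",c,allow_pickle=True)
for d in r.landmark_of("socket","wrist"):print(d)
a=rect(im,c,.4655,.0495,.08,.03,600)
cv2.imwrite("pics/w2.png",a[:,:,::-1])
E
```

```text
t: 3.0
tcp_pos: [0.4663, -0.0208, 0.1851]
ee_rot: [-0.0, 0.678, 0.735, 0.0]
force: [0.4, 1.0, -0.3]
width: 0.0871
grip_force: 0.0
t 3.0 tcp [ 0.4663 -0.0208  0.1851] yang 4.59 z [ 0.  0. -1.] F [ 0.4  1.  -0.3] w 0.08713322001597763 gf 0.0
{'point': [0.4671, 0.0474, 0.0808], 'conf': 0.63}
```

View pics/w2.png

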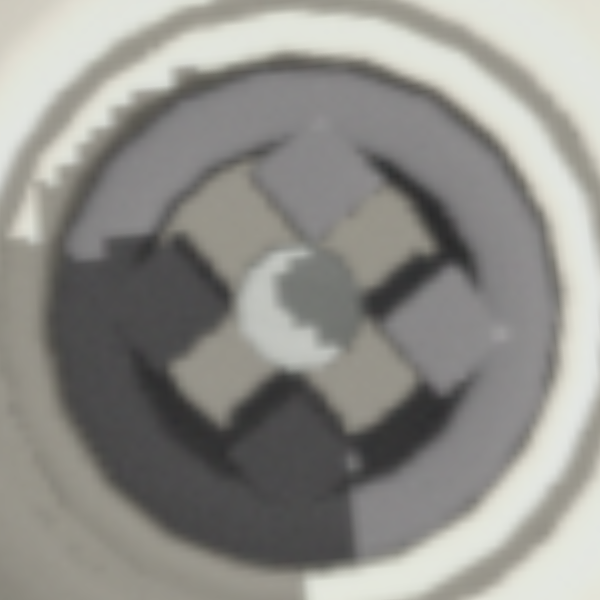

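```bash
python3 -m inch '[[0,-20,30,0,0,0],[-9,-55,20,0,0,0],[-9,-55,0,0,0,0],[-9,-55,0,0,0,0],[-9,-57,0,0,0,0],[0,0,0,0,0,0],[0,0,0,0,0,0],[0,0,0,0,0,0]]'
python3 - <<'E'
from h import *
# socket angle fit
im=np.load("w2.npy");c=np.load("w2c.npy",allow_pickle=True).item()
g=cv2.GaussianBlur(cv2.cvtColor(rect(im,c,.4655,.0495,.08,.03,600),cv2.COLOR_RGB2GRAY).astype(np.float32),(0,0),4)
gx=cv2.Sobel(g,cv2.CV_32F,1,0);gy=cv2.Sobel(g,cv2.CV_32F,0,1)
s=np.arange(55,140,3);res=[]
for th in np.radians(np.arange(0,90,1)):
  for cx in range(290,322,3):
    for cy in range(294,326,3):
      v=0
      for k in range(4):
        a=th+k*np.pi/2;u=np.array([np.cos(a),-np.sin(a)]);n=np.array([-u[1],u[0]])
        for sg in(-50,50):
          p=(np.array([cx,cy])+s[:,None]*u+sg*n).astype(int)
          v+=np.minimum(abs(gx[p[:,1],p[:,0]]*n[0]+gy[p[:,1],p[:,0]]*n[1]),60).mean()
      res.append((v,np.degrees(th),cx,cy))
res.sort(reverse=True);print([tuple(np.round(q,1)) for q in res[:8]])
tool();c=r.camera_model("wrist");im=r.snapshot("wrist");np.save("w3.npy",im);np.save("w3c.npy",c,allow_pickle=True)
print(-np.array(c["R"]).T@c["t"])
for l in("small_cone_grip","small_cone_seat","large_cone_grip"):
  for d in r.landmark_of(l,"wrist"):print(l,np.round(d['point'],4),d['conf'])
a=rect(im,c,.43,-.19,.1,.04,400)
cv2.imwrite("pics/w3.png",np.hstack([cv2.resize(im,(400,300)),np.zeros((300,1,3),np.uint8),cv2.resize(a,(399,300))] )[:,:,::-1])
u,v=proj(c,(.43,-.19,.09));u,v=int(u),int(v);k=im[max(v-60,0):v+60,max(u-80,0):u+80];print(u,v)
cv2.imwrite("pics/w3c.png",cv2.resize(k,None,fx=5,fy=5,interpolation=cv2.INTER_CUBIC)[:,:,::-1])
E
```

```text
t: 4.1
tcp_pos: [0.4311, -0.2624, 0.235]
ee_rot: [0.0, 0.678, 0.735, 0.001]
force: [0.9, 0.2, 0.4]
width: 0.0867
grip_force: 0.0
[(np.float64(178.0), np.float64(40.0), np.float64(314.0), np.float64(312.0)), (np.float64(176.5), np.float64(39.0), np.float64(314.0), np.float64(312.0)), (np.float64(172.4), np.float64(40.0), np.float64(314.0), np.float64(315.0)), (np.float64(171.7), np.float64(39.0), np.float64(314.0), np.float64(315.0)), (np.float64(171.2), np.float64(40.0), np.float64(317.0), np.float64(312.0)), (np.float64(169.0), np.float64(39.0), np.float64(317.0), np.float64(312.0)), (np.float64(168.9), np.float64(41.0), np.float64(314.0), np.float64(312.0)), (np.float64(168.1), np.float64(40.0), np.float64(314.0), np.float64(309.0))]
t 4.1 tcp [ 0.4311 -0.2624  0.235 ] yang 4.68 z [ 0.001  0.001 -1.   ] F [0.9 0.2 0.4] w 0.08668409532334084 gf 0.0
[ 0.42423331 -0.18111554  0.39817959]
small_cone_grip [ 0.4304 -0.1894  0.0794] 0.71
small_cone_grip [ 0.3788 -0.3463  0.0204] 0.66
small_cone_seat [ 0.3832 -0.3693  0.0214] 0.86
282 105
```

View pics/w3c.png

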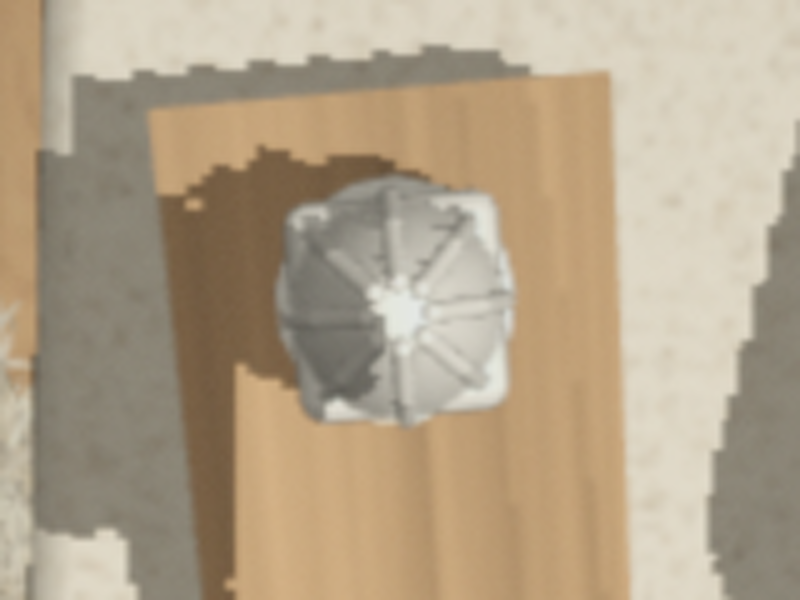

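Run:
```python
from h import *
c=np.load("w3c.npy",allow_pickle=True).item()
P=[ray(c,(202+u/5,45+v/5),.092) for u,v in((287,208),(497,193),(508,405),(320,420))]
P=np.array(P);print(np.round(P,4),P.mean(0),(P[0]+P[2])/2)
for i in range(4):
  d=P[(i+1)%4]-P[i];print(np.degrees(np.arctan2(d[1],d[0])),np.linalg.norm(d))
print('tip',ray(c,(202+80,45+62),.118)); tool()
```

```text
[[ 0.4101 -0.1762  0.092 ]
 [ 0.4442 -0.1711  0.092 ]
 [ 0.4495 -0.2049  0.092 ]
 [ 0.4179 -0.2099  0.092 ]] [ 0.43044198 -0.19053519  0.092     ] [ 0.42980326 -0.19054751  0.092     ]
8.522728926284158 0.03452977449736161
-81.05631405469386 0.03416331362920856
-170.88657714359937 0.031997501673819
103.13888633376357 0.03460451503667125
tip [ 0.42946737 -0.19002129  0.118     ]
t 4.3 tcp [ 0.4305 -0.2634  0.2348] yang 4.57 z [ 0.  0. -1.] F [ 0.1 -0.1  1.4] w 0.08744300564049205 gf 0.0
```

```bash
python3 -m inch '[[0,36,0,0,0,4],[0,37,0,0,0,0],[0,0,-40,0,0,0],[0,0,-40,0,0,0],[0,0,0,0,0,0],[0,0,0,0,0,0],[0,0,0,0,0,0]]'; python3 -c "
from h import *;tool()"
```

```text
t: 5.18
tcp_pos: [0.4314, -0.1918, 0.1564]
ee_rot: [0.001, 0.653, 0.757, 0.001]
force: [0.8, 0.4, 0.3]
width: 0.0871
grip_force: 0.0
t 5.175 tcp [ 0.4314 -0.1918  0.1564] yang 8.46 z [ 0.003 -0.    -1.   ] F [0.8 0.4 0.3] w 0.08710946732114495 gf 0.0
```

```bash
python3 -m inch '[[-1.5,1.5,-32,0,0,0],[0,0,-32,0,0,0],[0,0,-30,0,0,0],[0,0,0,0,0,0],[0,0,0,0,0,0],[0,0,0,0,0,0]]'; python3 -m inch '[[0,0,0,0,0,0],[0,0,0,0,0,0],[0,0,0,0,0,0],[0,0,0,0,0,0],[0,0,0,0,0,0],[0,0,0,0,0,0]]' 1;python3 -c "
from h import *;tool()"
```

```text
t: 5.92
tcp_pos: [0.43, -0.1902, 0.0623]
ee_rot: [0.001, 0.653, 0.757, 0.001]
force: [0.2, -0.6, 0.9]
width: 0.0867
grip_force: 0.0
t: 6.68
tcp_pos: [0.4286, -0.1899, 0.0607]
ee_rot: [0.0, 0.653, 0.757, -0.0]
force: [-0.1, -0.1, 0.6]
width: 0.0359
grip_force: 29.9
t 6.675 tcp [ 0.4286 -0.1899  0.0607] yang 8.46 z [ 0. -0. -1.] F [-0.1 -0.1  0.6] w 0.03585388724116145 gf 29.884105548262596
```

```bash
python3 -m inch '[[0,0,25,0,0,0],[0,0,35,0,0,0],[0,0,35,0,0,0],[0,0,25,0,0,0],[6,40,0,0,0,6],[8,50,0,0,0,6],[8,50,0,0,0,6],[8,50,0,0,0,7],[8,48,0,0,0,6],[0,0,0,0,0,0],[0,0,0,0,0,0],[0,0,0,0,0,0]]';python3 - <<'E'
from h import *
tool();c=r.camera_model("side");
for l in("small_cone_seat","small_cone_pin","socket"):
  for d in r.landmark_of(l,"side") if l!="small_cone_seat" else [r.snapshot("side")] and r.landmark_of(l,"side"):print(l,np.round(d['point'],4),d['conf'])
w=r.snapshot("wrist")
cv2.imwrite("pics/w4.png",w[:,:,::-1])
E
```

```text
t: 8.18
tcp_pos: [0.4665, 0.0466, 0.1806]
ee_rot: [-0.0, 0.428, 0.904, -0.0]
force: [0.4, -0.5, -2.2]
width: 0.0357
grip_force: 29.9
t 8.175 tcp [0.4665 0.0466 0.1806] yang 39.3 z [-0. -0. -1.] F [ 0.4 -0.5 -2.2] w 0.03574228187987432 gf 29.877761537209153
small_cone_seat [ 0.3855 -0.3756  0.0251] 0.91
small_cone_seat [0.4636 0.0433 0.1689] 0.48
small_cone_pin [ 0.3949 -0.4079  0.0294] 0.89
small_cone_pin [0.4645 0.0526 0.1309] 0.59
socket [0.4663 0.0477 0.0819] 0.48
```

View pics/w4.png

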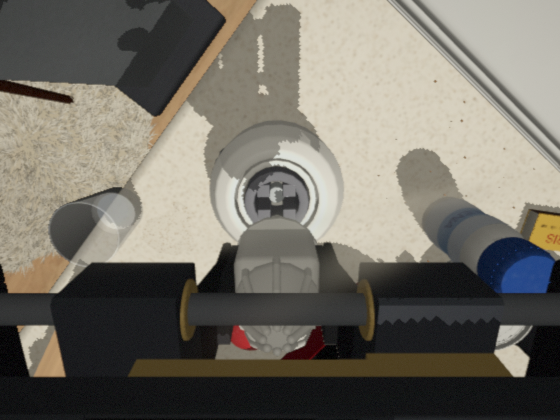

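```bash
python3 -m inch '[[0,1.6,-20,0,0,0.5],[0,0,-20,0,0,0],[0,0,-10,0,0,0],[0,0,-5,0,0,0],[0,0,0,0,0,0],[0,0,0,0,0,0],[0,0,0,0,0,0]]';python3 -c "
from h import *;tool()"
```

```text
t: 9.3
tcp_pos: [0.467, 0.0499, 0.1262]
ee_rot: [0.0, 0.423, 0.906, 0.0]
force: [-0.2, -0.2, -1.2]
width: 0.036
grip_force: 29.9
t 9.3 tcp [0.467  0.0499 0.1262] yang 39.96 z [ 0.001  0.    -1.   ] F [-0.2 -0.2 -1.2] w 0.03602680125863242 gf 29.87785565201193
```

```bash
python3 -m inch '[[0,-1,-3,0,0,0],[0,0,-3,0,0,0],[0,0,-3,0,0,0],[0,0,-3,0,0,0],[0,0,-2,0,0,0],[0,0,0,0,0,0],[0,0,0,0,0,0]]';python3 -c "
from h import *;tool()"
```

```text
t: 10.18
tcp_pos: [0.4667, 0.0487, 0.1118]
ee_rot: [0.0, 0.423, 0.906, 0.0]
force: [0.2, -0.3, -1.1]
width: 0.0359
grip_force: 29.9
t 10.175 tcp [0.4667 0.0487 0.1118] yang 39.96 z [ 0.  0. -1.] F [ 0.2 -0.3 -1.1] w 0.035947696199627024 gf 29.877887656912208
```

Past the slot mouth with no contact force, so the splines are entering the socket.

```bash
python3 -m inch '[[0,0,-3,0,0,0],[0,0,-3,0,0,0],[0,0,-3,0,0,0],[0,0,-3,0,0,0],[0,0,-3,0,0,0],[0,0,0,0,0,0],[0,0,0,0,0,0]]';python3 -c "
from h import *;tool()"
```

```text
t: 11.05
tcp_pos: [0.4668, 0.0488, 0.0971]
ee_rot: [0.0, 0.423, 0.906, 0.0]
force: [-1.1, -0.1, 4.4]
width: 0.0355
grip_force: 29.9
t 11.05 tcp [0.4668 0.0488 0.0971] yang 39.96 z [ 0.  0. -1.] F [-1.1 -0.1  4.4] w 0.03552252208379819 gf 29.878129768185318
```

```bash
python3 -m inch '[[0,0,-2,0,0,0],[0,0,-2,0,0,0],[0,0,-2,0,0,0],[0,0,-1,0,0,0],[0,0,0,0,0,0],[0,0,0,0,0,0]]';python3 -c "
from h import *;tool()"
```

```text
t: 11.8
tcp_pos: [0.4669, 0.0488, 0.0906]
ee_rot: [0.0, 0.423, 0.906, 0.0]
force: [-2.8, -1.2, 9.9]
width: 0.0357
grip_force: 29.9
t 11.8 tcp [0.4669 0.0488 0.0906] yang 39.95 z [ 0.  0. -1.] F [-2.8 -1.2  9.9] w 0.03566362408473936 gf 29.877732507884502
```

```bash
python3 -m inch '[[0,0,-0.5,0,0,0],[0,0,-0.5,0,0,0],[0,0,0,0,0,0],[0,0,0,0,0,0]]';python3 -m inch '[[0,0,-0.5,0,0,0],[0,0,-0.5,0,0,0],[0,0,0,0,0,0],[0,0,0,0,0,0]]'
python3 - <<'E'
from h import *
tool()
for k in("side","wrist","top"):
  im=r.snapshot(k);
  for l in("small_cone_grip","small_cone_seat"):
    for d in r.landmark_of(l,k):print(k,l,np.round(d['point'],4),d['conf'])
  if k=="side":
    u,v=map(int,proj(r.camera_model(k),(.4665,.048,.09)));cv2.imwrite("pics/s5.png",cv2.resize(im[v-45:v+45,u-60:u+60],None,fx=6,fy=6,interpolation=cv2.INTER_CUBIC)[:,:,::-1])
E
```

```text
t: 12.3
tcp_pos: [0.4669, 0.0488, 0.0906]
ee_rot: [-0.0, 0.423, 0.906, 0.0]
force: [-6.4, -0.6, 16.6]
width: 0.0357
grip_force: 29.9
t: 12.8
tcp_pos: [0.467, 0.0488, 0.0905]
ee_rot: [-0.0, 0.423, 0.906, 0.001]
force: [-9.6, -1.0, 24.6]
width: 0.0361
grip_force: 29.9
t 12.8 tcp [0.467  0.0488 0.0905] yang 39.95 z [-0.     0.001 -1.   ] F [-9.6 -1.  24.6] w 0.03605833075684715 gf 29.885077346116304
side small_cone_grip [ 0.3742 -0.3424  0.0185] 0.8
side small_cone_grip [0.4674 0.0516 0.1091] 0.57
side small_cone_seat [ 0.3851 -0.3718  0.0234] 0.89
side small_cone_seat [0.4661 0.0438 0.0805] 0.54
side small_cone_seat [0.4657 0.0515 0.0441] 0.42
wrist small_cone_grip [0.475  0.0533 0.1091] 0.64
wrist small_cone_seat [0.4657 0.0506 0.0827] 0.96
top small_cone_grip [ 0.3765 -0.3434  0.0205] 0.75
top small_cone_seat [ 0.3856 -0.3718  0.019 ] 0.91
```

View pics/s5.png

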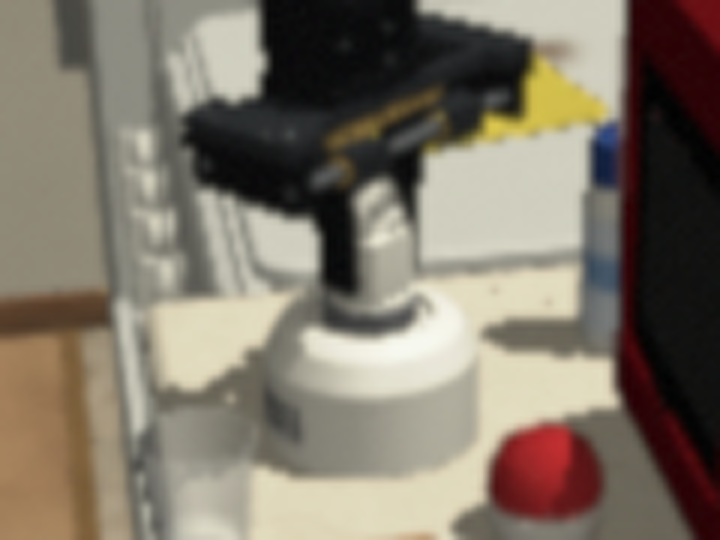

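The crop shows the cone upright with its flange on the grey socket near (370,315). The TCP stays at 0.0905 m while the push rises to 25 N, so it has bottomed out where I expected. I'm handing in while still gripping and pressing.

```bash
python3 -c "
from rig import r
print(r.hand_in())"
```

```text
the job is handed in; nothing more can be done
None
```

I handed the job in at about 13 s with the small cone meshed and bottomed out in the drive socket, still gripped at 30 N and pressed down with about 25 N; the hand-in gave no verdict.

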